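Lift the washed boards out of the ultrasonic cleaner and hold the basket level

ROBOT

A 6-joint arm with a two-finger parallel gripper is mounted at the origin on the work surface. World frame = base frame: x ahead of the robot, y to its left, z up, the work surface at z = 0. Lengths are in mm, angles in rad, forces in N, time in s.
With the tool pointing down it reaches from about 325 to 775 mm from the base axis. Payload 5.5 kg.
Tool frame: the origin (TCP) lies midway between the tips of the shut fingers; the grasp point (between the pads) lies 19 mm behind it; z points along the fingers, y is the line along which they close (so a half turn about z gives the same grasp; the last joint's range is limited). The gripper opens to 88 mm and grips with 3 to 60 N. Pads are 20 mm wide; open, the fingers measure 115 mm over their backs; the gripper's body (75 mm by 178 mm) begins 61 mm behind the grasp point.
Start: joints at [-1.157, 0.091, 1.231, -0, 1.82, -0.057], TCP at [272.162, -534.738, 222.631] pointing down, gripper open.
Joint ranges: [-2.87, 2.87], [-0.86, 2.18], [0.17, 2.46], [-1.51, 4.65], [0.06, 2.69], [-2.65, 2.65]. Speed limits (rad/s): [2.57, 2.57, 3.01, 3.14, 3.14, 3.14].

INTERFACE

Orientations are given as [roll, pitch, yaw] about the fixed x, y, z axes, in that order (R = Rz(yaw) Ry(pitch) Rx(roll)).
In Python, from bench import * gives the robot as it stands.
- The arm moves only by the tool apply_moves, never from a script. Its argument "commands" is a list of rows, each a list of 6 numbers: the shift along the tool's x, y, z in m, then the turn, a rotation vector about the tool's x, y, z in rad. A call has 1 to 8 rows; each row shifts and turns the commanded pose from where the row before left it, along the tool's axes as they then stand; what a row does not reach is not made up. A row lasts 1/12 s, in which the tool goes at most 41.7 mm and 7.16 degrees, less where a joint would pass 70% of its speed; a pose out of reach is approached as far as the arm can. A call with a gripper value outside its range is refused whole. "hand" is the closure, from -1 (fully open) to 1 (shut), set as the call begins (left out, the last holds). The fingers move at their own pace and stop on an object; the grip force is fixed at half the most. Time passes only in rows, so rows that do not move let the fingers close. It gives the time, the measured TCP pose, the force, the opening and the grip force at its end, in the units of the state.
- get_obs(): the state, without advancing time (a new reading comes with each control period).
- snapshot(name): name is "scene" or "top" or "wrist"; returns the picture (384x512x3 uint8, red, green, blue); there is no depth.
- camera_model(name): a dict with "camera_matrix" (3x3 intrinsics, pixels), "k1" (the pictures are not rectified: a ray, as slopes to the right and down, at radius r is drawn at 1 + k1 r^2 times it, then the intrinsics apply), "rvec" (rotation vector, rad) and "tvec" (3), from world to camera coordinates, as OpenCV has them. Camera axes: x right, y down, z forward; pixel columns grow to the right and rows downward; lengths in mm; the calibration is good to about 2 mm. A picture is of the moment at which its call begins: read the wrist's pose just before it. camera_model takes no time and is no camera call; for the wrist camera it gives the pose at the moment of the call.
- close_job(): hands the job in; it is judged then, once.
The state is a dict: "time_s": time; "q": joint angles; "dq": joint speeds; "joint_efforts": joint torques, N m; "ee_pos": TCP position; "eef_rot": TCP orientation; "force": force on the tool from outside, world axes, zero at the start; "moment": the same for the moment, N m; "width": opening from 0.0 (shut) to 1.0 (fully open); "grasp_force": force on a finger pad.
Only numpy, scipy, OpenCV 4.12 (cv2) and the standard library are available. Lean on these libraries where they do the work, as an engineer would, in place of code of your own. Each camera call takes 0.05 s, during which the arm holds its last target. There are 200 camera calls.

TASK

Take the lid off the ultrasonic cleaner and lean it, handle side out, against the front of the stack of parts boxes, its lower edge on the bench, and let go of it. Then lift the wire basket out of the tank by its handle, keeping it level so that the two boards stay in it, and finish while holding it: level and still over the tank, its feet a few centimetres above the rim. Leave everything else on the bench where it is.

Things in the scene. Friction and masses are not known exactly. Their poses are not given: they have to be found in the camera images.
- cleaner: Bench-top ultrasonic cleaner, switched off and drained, does not move. White housing 175 (x, front to back) x 170 (y) x 145 high, control panel on its front (-x). The open tank in its top is 140 (x) x 130 (y) and 95 deep, its walls 17.5 mm (front, back) and 20 mm (sides) thick. Origin: centre of the underside on the bench; z up.
- tank_rim (a point): Centre of the tank's mouth at the height of the rim, 145 mm above the bench.
- lid: Loose flat steel lid of the cleaner, about 0.2 kg: plate 160 (x) x 152 (y) x 5 thick. At the start it lies on the rim and covers the tank. Origin: centre of the plate's underside; z is the plate's normal, on the handle's side. Below the plate a locating step 132 x 122 x 4 sits in the tank's mouth with 4 mm of play: lift straight up. A black bar handle on top runs along x.
- lid_handle (a point): Centre of the lid's bar handle, 38 mm above the lid's origin along its z. The bar is 84 long (along the lid's x), 14 wide (y) and 14 tall; 26 mm of free height between plate and bar. Its two posts, 12 mm thick in x, stand 36 mm either side of the centre.
- basket: Loose wire basket standing on the tank's floor under the lid, hidden until the lid is off: 112 (x) x 104 (y), rim 54 above its feet, floor 10 above its feet, on four 8 mm feet; about 0.22 kg, and 0.27 kg with its boards. A rigid bail rises over its middle and carries a grip bar along x. Origin: centre, level with the undersides of the feet (50 mm above the bench at the start); z up.
- basket_handle (a point): Centre of the basket's grip bar, 77.5 mm above the basket's origin. The bar is 70 long (basket's x), 12 wide (y) and 14 tall, free below and on both sides; at the start its top lies 10 mm below the tank's rim.
- board_a: Small phone logic board 74 x 34 x 5 lying flat in the basket, left of the bail (+y). Origin: centre of the underside; x along its length.
- board_b: The other small logic board, same size, in the basket right of the bail (-y). Origin: centre of the underside.
- box_stack: Stack of four clear parts boxes with one straight upright front, 100 (x) x 190 (y) x 168 high, heavy, does not move. Origin: on the bench at the foot of the front face, in the middle of its width; the face looks along its own -x, towards the robot, and the boxes lie behind it (+x).
- tape_roll: Bystander: roll of paper tape lying flat at the left, beyond the laptop board, 96 across, 45 high. Origin: centre of the underside.
- dispenser: Bystander: blue alcohol dispenser bottle with a steel cap, 62 across, 124 high, upright behind the cleaner and the stack, between them. Origin: centre of the underside.
- flux_jar: Bystander: small jar of flux, 40 across, 36 high, between the cleaner and the stack. Origin: centre of the underside.
- tweezers: Bystander: steel tweezers lying flat on the bench midway between the cleaner and the stack and nearer the robot, 125 long (x), 9 high. Origin: middle, on the bench.
- laptop_board: Bystander: laptop main board lying flat at the robot's left, 250 x 190, parts up to 20 high. Origin: centre of the underside.
There are look-alikes about, which are no part of the job. Leave any orange, turquoise or yellow look-alike of the lid alone.

How it is judged (in metres and radians):
On the way, in this order (a step that is already met when the one before it is completed fails the run):
1. the lid leans, handle side out, against the front of the box stack with its lower edge on the bench, let go and at rest (angle between lid's own z axis and vertical between 0.7 and 1.45 rad and contact force between lid and box_stack above 0.03 N and x of lid in the frame of box_stack between -0.09 and 0 m and height (world z) of lid between 0.035 and 0.1 m and contact force between lid and cleaner below 0.05 N and contact force between lid and the arm below 0.05 N and contact force between lid and the fingers below 0.05 N and linear speed of lid below 0.02 m/s), for 0.3 s.
2. the basket is held by the robot above the tank, level, clear of the rim, with both boards in it (z of basket in the frame of tank_rim between 0.01 and 0.1 m and horizontal distance between basket and tank_rim below 0.04 m and angle between basket's own z axis and vertical below 0.1 rad and contact force between basket and the fingers above 1 N and contact force between basket and cleaner below 0.05 N and contact force between basket and lid below 0.05 N and linear speed of basket below 0.02 m/s and angular speed of basket below 0.15 rad/s and x of board_a in the frame of basket between -0.05 and 0.05 m and y of board_a in the frame of basket between -0.046 and 0.046 m and z of board_a in the frame of basket between 0.003 and 0.05 m and x of board_b in the frame of basket between -0.05 and 0.05 m and y of board_b in the frame of basket between -0.046 and 0.046 m and z of board_b in the frame of basket between 0.003 and 0.05 m), for 0.3 s.
At the end, for the whole second after the job is handed in: Fingers alone carry the basket: feet 10-100 mm above the rim, centre within 40 mm of the tank's, tilt under 0.10 rad, still, both boards in it. The lid leans untouched on the stack's front, handle out, 0.70-1.45 rad from flat, lower edge on the bench, origin 35-100 mm up, within 90 mm of the face (all of step 1 and all of step 2); the arm keeps its last pose, push and grip.
It fails at once if the basket is tipped by more than 0.3 rad (angle between basket's own z axis and vertical above 0.3 rad).
It fails at once if the tape roll, dispenser, flux jar, tweezers or laptop board is shifted by more than 30 mm or knocked over (distance of any of tape_roll, dispenser, flux_jar, tweezers, laptop_board from where it was at the start of the episode above 0.03 m or angle between any of tape_roll, dispenser, flux_jar, tweezers, laptop_board's own z axis and vertical above 0.5 rad).
It also fails if it takes over 58 s, if anything falls off the work surface, if the arm or the gripper's body presses on something with over 40 N, if the wrist force passes 120 N, or if a joint passes its speed limit or range.

## Working session

There is one attempt and no reset: what is moved stays moved. The work goes in short steps, Python scripts to look and compute and a tool call to move; the robot and the scene stay as the last step left them, time stands still between calls to the robot, and variables do not carry over. Pictures are saved under pics/ and viewed, at most 14 in all, crops included, and the job is handed in when it is done.

Besides the shell and the picture viewer there is one more tool, called after ">>>" by a JSON object that holds its "api" and its "payload", one argument or row to a line. apply_moves: Moves the arm, as the interface text tells. Its arguments: {"type":"object","properties":{"commands":{"type":"array"},"hand":{"type":"number"}},"required":["commands"]}

```bash
ls; mkdir -p pics; python3 - <<'E'
from bench import *
import cv2
for n in ("scene","top"):
    im=snapshot(n); cv2.imwrite(f"pics/{n}0.png",im[:,:,::-1])
    print(n,camera_model(n))
o=get_obs(); print(o)
E
```

```text
pics
scene {'camera_matrix': array([[401.76570693,   0.        , 256.75836315],
       [  0.        , 401.76570693, 183.32672386],
       [  0.        ,   0.        ,   1.        ]]), 'k1': 0.005101961175713567, 'rvec': array([ 2.55203947,  0.62465456, -0.18817502]), 'tvec': array([-443.27225184, -204.4408072 , 1613.31105513])}
top {'camera_matrix': array([[378.60443337,   0.        , 252.10618536],
       [  0.        , 378.60443337, 194.63981281],
       [  0.        ,   0.        ,   1.        ]]), 'k1': -0.0023617078112483218, 'rvec': array([ 2.13097399, -2.16325618,  0.16454938]), 'tvec': array([ -63.95886092,  559.2658295 , 1721.99841309])}
{'time_s': 0.1, 'q': array([-1.15669477e+00,  9.17744562e-02,  1.23173416e+00, -2.55928808e-05,
        1.81982376e+00, -5.67067194e-02]), 'dq': array([-0.0010313 , -0.00243602, -0.00416164,  0.00213194, -0.00039705,
        0.00053165]), 'joint_efforts': array([ 2.43730530e-03, -4.47857666e+01, -4.07568705e+01,  7.00190733e-02,
        2.84399564e-02, -1.19199258e-04]), 'ee_pos': array([ 272.04336043, -534.48248516,  221.64309911]), 'eef_rot': array([-3.13985432e+00, -7.38267980e-05,  4.70801928e-01]), 'force': array([0.10142775, 0.82595647, 0.12744531]), 'moment': array([-0.03581444,  0.00736756,  0.00838592]), 'grasp_force': 0.0, 'width': 0.9983435394811568}
```

View pics/scene0.png

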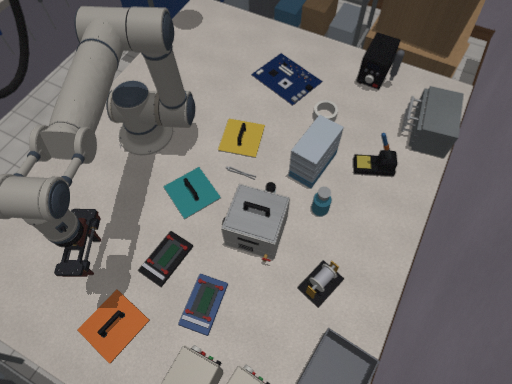

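View pics/top0.png

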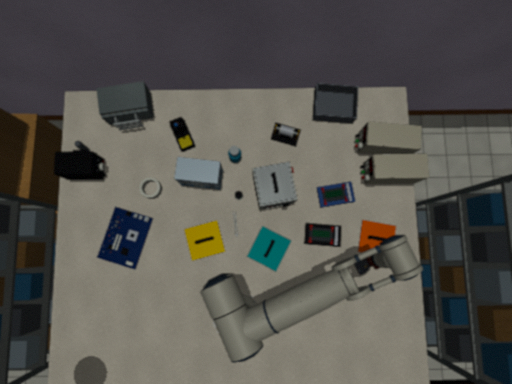

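The scene view shows the grey cleaner with its lid at (257,218) and the box stack at (316,150). In the top view the lid handle is at about (275,184), the stack top spans (176–220,158–188), the flux jar is at (239,195) and the tweezers are at (236,222).

```bash
cat > h.py <<'E'
import numpy as np, cv2
from scipy.spatial.transform import Rotation as Ro
def ray(m,uv):
    uv=np.atleast_2d(np.array(uv,float))
    K=m["camera_matrix"]; d=np.array([m["k1"],0,0,0,0.])
    n=cv2.undistortPoints(uv.reshape(-1,1,2),K,d).reshape(-1,2)
    R=cv2.Rodrigues(np.array(m["rvec"],float))[0]; C=-R.T@np.array(m["tvec"],float).ravel()
    return C,np.c_[n,np.ones(len(n))]@R
def onz(m,uv,z):
    C,D=ray(m,uv); s=(z-C[2])/D[:,2]; return C+D*s[:,None]
def proj(m,P):
    return cv2.projectPoints(np.array(P,float).reshape(-1,1,3),np.array(m["rvec"],float),np.array(m["tvec"],float),m["camera_matrix"],np.array([m["k1"],0,0,0,0.]))[0].reshape(-1,2)
E
python3 - <<'E'
from bench import *
from h import *
m=camera_model("top")
print(np.round(ray(m,[[0,0]])[0]))
print("handle",onz(m,[[275,174],[275,193]],183).round())
print("lid corners",onz(m,[[253,167],[292,163],[297,203],[259,208]],150).round())
print("stack",onz(m,[[177,158],[221,162],[219,188],[176,183]],168).round())
print("jar",onz(m,[[239,195]],36).round(),"tweez",onz(m,[[237,211],[235,234]],5).round(),"disp",onz(m,[[235,153]],124).round())
w=camera_model("wrist");o=get_obs();R=Ro.from_euler('xyz',o["eef_rot"]).as_matrix()
C,D=ray(w,[[256,192]]);print(w["camera_matrix"],"cam in tool",R.T@(C-o["ee_pos"]),"axis",R.T@D[0])
E
```

```text
[ 299.  -61. 1786.]
handle [[ 626. -172.  183.]
 [ 543. -170.  183.]]
lid corners [[ 665.  -77.  150.]
 [ 681. -250.  150.]
 [ 502. -267.  150.]
 [ 483. -101.  150.]]
stack [[707. 255. 168.]
 [686.  62. 168.]
 [571.  71. 168.]
 [595. 258. 168.]]
jar [[558. -11.  36.]] tweez [[487.  -0.   5.]
 [379.  10.   5.]] disp [[737.   2. 124.]]
[[317.01897444   0.         258.19609452]
 [  0.         317.01897444 189.88794999]
 [  0.           0.           1.        ]] cam in tool [  80.27547433    0.17629905 -162.44988266] axis [-0.29549186 -0.00931109  0.95534823]
```

>>> {"api": "apply_moves", "payload": {
  "commands": [
    [0,0,-0.04,0,0,0.118],
    [0,0,-0.04,0,0,0.118],
    [0,0,-0.04,0,0,0.118],
    [0,0,-0.04,0,0,0.118],
    [0.018,-0.03,0,0,0,0],
    [0.018,-0.03,0,0,0,0],
    [0.018,-0.03,0,0,0,0],
    [0.018,-0.03,0,0,0,0]
  ],
  "hand": -1
}}

```text
time_s: 0.77
ee_pos: [344.9, -413.9, 382.2]
eef_rot: [-3.141, 0.0, -0.002]
force: [0.3, 0.4, 0.4]
width: 0.999
grasp_force: 0.0
```

>>> {"api": "apply_moves", "payload": {
  "commands": [
    [0.018,-0.03,-0.006,0,0,0],
    [0.018,-0.03,-0.006,0,0,0],
    [0.018,-0.03,-0.006,0,0,0],
    [0.018,-0.03,-0.006,0,0,0],
    [0.018,-0.03,-0.006,0,0,0],
    [0.018,-0.03,-0.006,0,0,0],
    [0.018,-0.03,-0.006,0,0,0],
    [0.018,-0.03,-0.006,0,0,0]
  ]
}}

```text
time_s: 1.43
ee_pos: [489.1, -173.4, 430.6]
eef_rot: [-3.141, 0.0, -0.001]
force: [0.5, 0.2, -0.1]
width: 1.002
grasp_force: 0.0
```

>>> {"api": "apply_moves", "payload": {
  "commands": [
    [0.018,-0.03,0,0,0,0],
    [0.018,-0.03,0,0,0,0],
    [0.018,-0.03,0,0,0,0],
    [0,0,0,0,0,0],
    [0,0,0,0,0,0],
    [0,0,0,0,0,0]
  ]
}}

```text
time_s: 1.93
ee_pos: [542.6, -85.3, 430.3]
eef_rot: [3.141, 0.001, -0.001]
force: [0.4, -0.3, -0.1]
width: 1.0
grasp_force: 0.0
```

```bash
python3 - <<'E'
from bench import *
from h import *
import json
o=get_obs(); w=camera_model("wrist"); im=snapshot("wrist"); cv2.imwrite("pics/w1.png",im[:,:,::-1])
np.savez("w1.npz",im=im,**{k:np.array(v) for k,v in w.items()})
print(o["q"].round(4).tolist(),o["ee_pos"].round(1))
E
```

```text
[-0.2177, 0.1097, 0.8285, -0.0005, 2.2043, 1.3538] [542.6 -85.3 430.3]
```

View pics/w1.png

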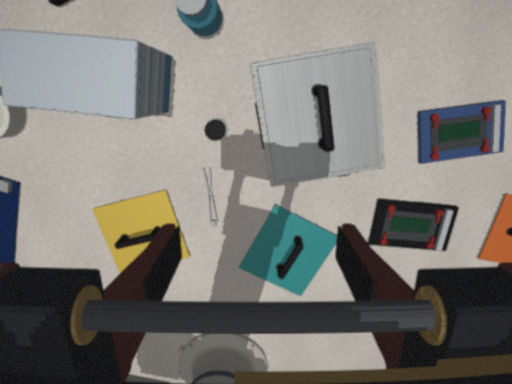

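The wrist view is oriented with +x up and −y to the right. It shows the lid corners near (252,64), (374,43), (383,165) and (273,184), its handle at (320,88)–(326,148), and the stack top's front edge along row ~105–117. The jar is at (215,129) and the tweezers are at (210,195).

```bash
python3 - <<'E'
from h import *
d=np.load("w1.npz"); im=d["im"]; m={k:d[k] for k in("camera_matrix","rvec","tvec")}; m["k1"]=float(d["k1"])
g=cv2.cvtColor(im,cv2.COLOR_RGB2GRAY)
# handle
mask=np.zeros_like(g); mask[75:160,300:345]=(g[75:160,300:345]<70)*255
r=cv2.minAreaRect(cv2.findNonZero(mask)); print("handle rect",r)
b=cv2.boxPoints(r); print(onz(m,b,187).round(1)); print("c",onz(m,[r[0]],187).round(1))
c=np.float32([[252,64],[374,43],[383,165],[273,184]])
P=onz(m,c,150); print("lid",P.round(1).tolist(),P.mean(0).round(1)); 
for i in range(4):
    e=P[(i+1)%4]-P[i]; print(np.linalg.norm(e).round(1),np.degrees(np.arctan2(e[1],e[0])).round(1))
S=onz(m,[[2,30],[135,40],[134,117],[2,105]],168); print("stack",S.round(1).tolist())
print("stack foot of right front", onz(m,[[168,113]],0).round(1), "jar",onz(m,[[215,129]],36).round(1),"tw",onz(m,[[206,168],[213,224]],5).round(1),"disp",onz(m,[[203,20]],100).round(1))
E
python3 -c "
import cv2;a=cv2.imread('pics/w1.png');cv2.imwrite('pics/c1.png',cv2.resize(a[15:205,0:400],None,fx=2,fy=2,interpolation=cv2.INTER_CUBIC))"
```

```text
handle rect ((322.7637939453125, 117.91352844238281), (66.93096923828125, 15.560981750488281), 83.54118347167969)
[[ 633.4 -149.6  187. ]
 [ 635.6 -168.6  187. ]
 [ 553.1 -182.9  187. ]
 [ 550.7 -162.8  187. ]]
c [[ 594.2 -165.7  187. ]]
lid [[661.6, -76.4, 150.0], [689.3, -236.3, 150.0], [525.6, -264.2, 150.0], [497.3, -105.7, 150.0]] [ 593.5 -170.6  150. ]
162.3 -80.2
166.1 -170.3
161.0 100.1
166.9 10.1
stack [[712.7, 250.2, 168.0], [691.1, 70.4, 168.0], [595.3, 80.7, 168.0], [616.3, 267.9, 168.0]]
stack foot of right front [[590.8  81.7   0. ]] jar [[564.6  -8.9  36. ]] tw [[487.9  15.4   5. ]
 [372.8   7.    5. ]] disp [[726.8  -5.7 100. ]]
```

View pics/c1.png

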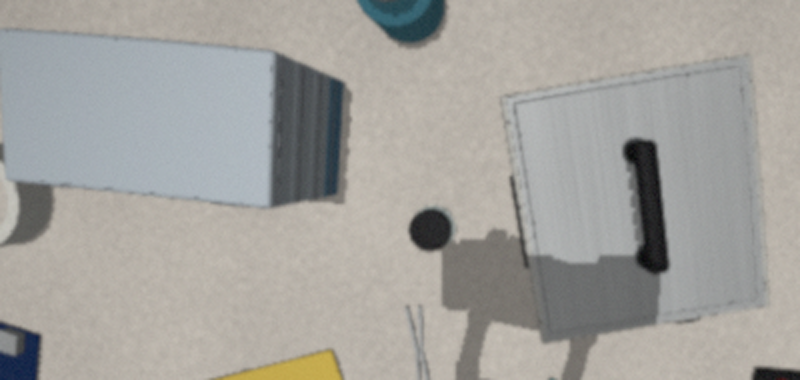

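>>> {"api": "apply_moves", "payload": {
  "commands": [
    [0,0,0,0,0.12,0],
    [0,0,0,0,0.12,0],
    [0,0,0,0,0.12,0],
    [0,0,0,0,0.12,0],
    [0,0,0,0,0.12,0],
    [0,0,0,0,0.12,0],
    [0,0,0,0,0.12,0],
    [0,0,0,0,0.12,0]
  ]
}}

```text
time_s: 2.65
ee_pos: [541.5, -86.5, 432.6]
eef_rot: [3.137, -0.969, -0.001]
force: [-1.3, 1.2, 0.2]
width: 1.001
grasp_force: 0.0
```

```bash
python3 - <<'E'
from bench import *
o=get_obs(); print(o["q"].round(4).tolist(),o["ee_pos"].round(1).tolist(),o["eef_rot"].round(4).tolist())
E
```

```text
[-0.4498, -0.7799, 1.8026, 0.3855, 1.2236, 1.1679] [541.5, -86.5, 432.6] [3.1373, -0.9687, -0.0012]
```

>>> {"api": "apply_moves", "payload": {
  "commands": [
    [0.03,-0.02,0.015,0,0,0],
    [0.03,-0.02,0.015,0,0,0],
    [0.03,-0.02,0.015,0,0,0],
    [0.03,-0.02,0.015,0,0,0],
    [0.0,0,0.0,0,0,0],
    [0.0,0,0,0,0,0]
  ]
}}

```text
time_s: 3.15
ee_pos: [661.4, -5.5, 493.7]
eef_rot: [3.141, -0.958, -0.0]
force: [-0.3, 0.1, 0.5]
width: 1.001
grasp_force: 0.0
```

```bash
python3 - <<'E'
from bench import *
o=get_obs(); print(o["q"].round(4).tolist(),o["ee_pos"].round(1).tolist(),o["eef_rot"].round(4).tolist())
E
```

```text
[-0.1041, -0.4338, 1.4735, 0.092, 1.1478, 1.473] [661.4, -5.5, 493.7] [3.1405, -0.9582, -0.0002]
```

```bash
cat > kin.py <<'E'
from h import *
from scipy.optimize import least_squares
D=[([-1.1567,.0918,1.2317,0,1.8198,-.0567],[272.04,-534.48,221.64],[-3.1399,0,.4708]),
([-0.2177,0.1097,0.8285,-0.0005,2.2043,1.3538],[542.6,-85.3,430.3],[3.141,.001,-.001]),
([-0.4498,-0.7799,1.8026,0.3855,1.2236,1.1679],[541.5,-86.5,432.6],[3.1373,-.9687,-.0012]),
([-0.1041,-0.4338,1.4735,0.092,1.1478,1.473],[661.4,-5.5,493.7],[3.1405,-.9582,-.0002])]
r_=lambda q:(Ro.from_euler('ZYZYZ',[q[0],q[1]+q[2],q[3],q[4],q[5]]).as_matrix())
# constant flange->tool offset estimated from data
def wc(p,q):
    a,h,L1,L2,f=p[:5]; r=a+L1*np.sin(q[1])+L2*np.sin(q[1]+q[2]+f); z=h+L1*np.cos(q[1])+L2*np.cos(q[1]+q[2]+f)
    return np.array([r*np.cos(q[0]),r*np.sin(q[0]),z])
E
cat > t.py <<'E'
from kin import *
for q,_,e in D:
    for s in (1,-1):
        A=Ro.from_euler('ZYZYZ',[q[0],q[1]+q[2],s*q[3],q[4],s*0+q[5]]); B=Ro.from_euler('xyz',e)
        A2=Ro.from_euler('ZYZYZ',[q[0],q[1]+q[2],s*q[3],q[4],-q[5]])
        print(s,(A.inv()*B).as_rotvec().round(3),(A2.inv()*B).as_rotvec().round(3))
def res(p):
    return np.concatenate([np.array(x)-wc(p,q)-p[5]*Ro.from_euler('xyz',e).as_matrix()[:,2] for q,x,e in D]+[np.array([p[0]/20,(p[4])*3])])
s=least_squares(res,[0,350,450,500,0,200]); print(s.x.round(2),s.fun.round(1))
E
python3 t.py
```

```text
Traceback (most recent call last):
  File "t.py", line 4, in <module>
    A=Ro.from_euler('ZYZYZ',[q[0],q[1]+q[2],s*q[3],q[4],s*0+q[5]]); B=Ro.from_euler('xyz',e)
  File "scipy/spatial/transform/_rotation.pyx", line 1413, in scipy.spatial.transform._rotation.Rotation.from_euler
ValueError: Expected axis specification to be a non-empty string of upto 3 characters, got ZYZYZ
```

```bash
python3 - <<'E'
s=open('kin.py').read()
s=s.replace("r_=lambda q:(Ro.from_euler('ZYZYZ',[q[0],q[1]+q[2],q[3],q[4],q[5]]).as_matrix())","E5=lambda a:Ro.from_euler('ZYZ',a[:3])*Ro.from_euler('YZ',a[3:])")
open('kin.py','w').write(s)
t=open('t.py').read().replace("Ro.from_euler('ZYZYZ',","E5(")
open('t.py','w').write(t)
E
python3 t.py
```

```text
1 [ 0.    -0.     1.571] [ 0.    -0.     1.457]
-1 [ 0.    -0.     1.571] [ 0.    -0.     1.457]
1 [-0.    -0.     1.571] [-0.     0.    -2.005]
-1 [-1.000e-03 -1.000e-03  1.571e+00] [-1.000e-03  1.000e-03 -2.004e+00]
1 [-0.    -0.     1.571] [ 0.     0.    -2.377]
-1 [0.31  0.772 1.754] [ 0.614 -0.614 -1.994]
1 [-0.     0.     1.571] [ 0.     0.    -1.766]
-1 [0.119 0.146 1.642] [ 0.134 -0.134 -1.686]
[6.2800e+00 1.4524e+02 4.3131e+02 5.5411e+02 1.6000e-01 4.0354e+02] [ 31.8  12.3   2.8   8.8  33.1   8.2  14.3   9.6   0.2  -8.5  30.5 -11.2
   0.3   0.5]
```

```bash
cat > kin.py <<'E'
from h import *
from scipy.optimize import least_squares
E5=lambda a:Ro.from_euler('ZYZ',a[:3])*Ro.from_euler('YZ',a[3:])
def fk(p,q):
    a,h,L1,L2,f,L6,d=p; r=a+L1*np.sin(q[1])+L2*np.sin(q[1]+q[2]+f); z=h+L1*np.cos(q[1])+L2*np.cos(q[1]+q[2]+f)
    c,s=np.cos(q[0]),np.sin(q[0]); R=E5([q[0],q[1]+q[2],q[3],q[4],q[5]])*Ro.from_euler('z',np.pi/2)
    return np.array([r*c-d*s,r*s+d*c,z])+L6*R.as_matrix()[:,2],R
lo=np.array([-2.87,-.86,.17,-1.51,.06,-2.65]);hi=np.array([2.87,2.18,2.46,4.65,2.69,2.65])
def ik(p,x,e,q0):
    B=Ro.from_euler('xyz',e)
    def f(q):
        X,R=fk(p,q); return np.r_[(X-x)/100,(R.inv()*B).as_rotvec()]
    s=least_squares(f,np.clip(q0,lo+.01,hi-.01),bounds=(lo,hi)); return s.x,np.abs(s.fun).max()
E
cat > t.py <<'E'
from kin import *
D=[([-1.1567,.0918,1.2317,0,1.8198,-.0567],[272.04,-534.48,221.64]),
([-0.2177,0.1097,0.8285,-0.0005,2.2043,1.3538],[542.6,-85.3,430.3]),
([-0.4498,-0.7799,1.8026,0.3855,1.2236,1.1679],[541.5,-86.5,432.6]),
([-0.1041,-0.4338,1.4735,0.092,1.1478,1.473],[661.4,-5.5,493.7])]
res=lambda p:np.concatenate([np.array(x)-fk(p,q)[0] for q,x in D]+[[p[0]/20,p[4]*3]])
s=least_squares(res,[0,350,450,500,0,200,34]); print(s.x.round(2).tolist(),s.fun.round(1))
np.save("p.npy",s.x); p=s.x
# test lean poses: grasp TCP for lid tilt th, tool tilt t=th-b ; stack frame (602,174), yaw -.11
yaw=-.11; c=np.array([602,174,0]); Rz=Ro.from_euler('z',yaw)
for th in (1.0,1.1,1.2,1.3):
  for b in (0,.3,.5):
    zl=np.array([-np.sin(th),0,np.cos(th)]); xl=np.array([np.cos(th),0,np.sin(th)])
    h=np.array([0,0,0])+xl*(-0)-np.array([8,0,0]); top=80*xl
    o=np.array([-top[0]-6,0,80*xl[2]+3]); hd=o+38*zl
    t=th-b; zt=np.array([np.sin(t),0,-np.cos(t)]); tcp=c+Rz.apply(hd+19*zt)
    e=(Rz*Ro.from_euler('y',-t)*Ro.from_euler('x',np.pi)).as_euler('xyz')
    best=min((ik(p,tcp,e,q0) for q0 in ([.2,-.5,2.2,.3,.5,1.5],[0,-.5,2,0,.3,1.6],[.2,-.3,1.9,-.3,.6,1.8],[.2,-.5,2,3.1,.4,-1.5])),key=lambda s:s[1])
    print(th,b,tcp.round(),best[0].round(2),best[1].round(3))
E
python3 t.py
```

```text
[-0.06, 157.33, 372.56, 566.88, 0.17, 349.34, 34.01] [-0.  -0.   0.   0.   0.   0.  -0.   0.   0.   0.  -0.  -0.  -0.   0.5]
1.0 0 [537. 181.  81.] [ 0.57 -0.63  2.35 -0.82  0.74  2.65] 0.031
1.0 0.3 [533. 182.  76.] [ 0.5  -0.5   2.15 -0.47  0.94  2.35] 0.0
1.0 0.5 [530. 182.  74.] [ 0.42 -0.38  2.   -0.28  1.1   2.17] 0.0
1.1 0 [543. 181.  83.] [ 0.54 -0.67  2.4  -0.87  0.65  2.65] 0.073
1.1 0.3 [540. 181.  78.] [ 0.53 -0.53  2.21 -0.59  0.86  2.46] 0.0
1.1 0.5 [537. 181.  76.] [ 0.45 -0.43  2.07 -0.36  1.01  2.25] 0.0
1.2 0 [550. 180.  84.] [ 0.5  -0.7   2.45 -0.91  0.55  2.65] 0.118
1.2 0.3 [547. 180.  80.] [ 0.55 -0.55  2.27 -0.75  0.79  2.6 ] 0.0
1.2 0.5 [544. 180.  77.] [ 0.48 -0.47  2.13 -0.46  0.93  2.34] 0.0
1.3 0 [557. 179.  85.] [ 0.67 -0.41  2.45  4.52  0.77 -2.65] 0.059
1.3 0.3 [554. 179.  80.] [ 0.54 -0.57  2.32 -0.83  0.71  2.65] 0.03
1.3 0.5 [552. 180.  77.] [ 0.51 -0.5   2.19 -0.59  0.84  2.45] 0.0
```

>>> {"api": "apply_moves", "payload": {
  "commands": [
    [-0.0243,0.0194,0.0077,0,0,0],
    [-0.0243,0.0194,0.0077,0,0,0],
    [-0.0243,0.0194,0.0077,0,0,0],
    [-0.0243,0.0194,0.0077,0,0,0],
    [-0.0243,0.0194,0.0077,0,0,0],
    [-0.0243,0.0194,0.0077,0,0,0],
    [-0.0243,0.0194,0.0077,0,0,0],
    [-0.0243,0.0194,0.0077,0,0,0]
  ]
}}

```text
time_s: 3.82
ee_pos: [597.5, -162.8, 299.2]
eef_rot: [3.139, -0.961, -0.002]
force: [0.0, -0.0, -0.3]
width: 1.001
grasp_force: 0.0
```

>>> {"api": "apply_moves", "payload": {
  "commands": [
    [0,0,0,0,-0.12,0],
    [0,0,0,0,-0.12,0],
    [0,0,0,0,-0.12,0],
    [0,0,0,0,-0.12,0],
    [0,0,0,0,-0.12,0],
    [0,0,0,0,-0.12,0],
    [0,0,0,0,-0.12,0],
    [0,0,0,0,-0.12,0]
  ]
}}

```text
time_s: 4.48
ee_pos: [597.9, -162.1, 302.6]
eef_rot: [3.14, 0.002, -0.004]
force: [-0.0, -0.1, -0.7]
width: 1.001
grasp_force: 0.0
```

```bash
cat > plan.py <<'E'
from kin import *
from bench import *
p=np.load("p.npy")
def pose(x,yaw,tilt): return np.array(x,float),Ro.from_euler('z',yaw)*Ro.from_euler('y',-tilt)*Ro.from_euler('x',np.pi)
def go(X,R,o=None):
    "rotation first (tool rotvec), then translation in the rotated tool frame"
    o=o or get_obs(); R0=Ro.from_euler('xyz',o["eef_rot"])
    print("pos",o["ee_pos"].round(1),"rotvec",(R0.inv()*R).as_rotvec().round(4),"then shift m",(R.inv().apply(X-o["ee_pos"])/1000).round(4))
    q,e=ik(p,X,R.as_euler('xyz'),o["q"]); print("  q",q.round(2),"err",e.round(4))
E
python3 - <<'E'
from plan import *
X,R=pose([585,-170,169],.17,-.5); zt=R.as_matrix()[:,2]
go(X-70*zt,R); go(X,R)
E
```

```text
pos [ 597.9 -162.1  302.6] rotvec [-0.0427 -0.4964 -0.1709] then shift m [0.0517 0.0055 0.054 ]
  q [-0.21  0.68  0.56 -0.26  2.35  1.05] err 0.0
pos [ 597.9 -162.1  302.6] rotvec [-0.0427 -0.4964 -0.1709] then shift m [0.0517 0.0055 0.124 ]
  q [-0.23  0.55  0.84 -0.23  2.2   1.08] err 0.0
```

>>> {"api": "apply_moves", "payload": {
  "commands": [
    [0,0,0,-0.0085,-0.0993,-0.0342],
    [0,0,0,-0.0085,-0.0993,-0.0342],
    [0,0,0,-0.0085,-0.0993,-0.0342],
    [0,0,0,-0.0085,-0.0993,-0.0342],
    [0,0,0,-0.0085,-0.0993,-0.0342],
    [0.026,0.0028,0.02,0,0,0],
    [0.026,0.0028,0.02,0,0,0],
    [0,0,0,0,0,0]
  ]
}}

```text
time_s: 5.15
ee_pos: [626.4, -162.8, 231.8]
eef_rot: [-3.134, 0.508, 0.175]
force: [-0.2, -0.6, -2.5]
width: 0.998
grasp_force: 0.0
```

```bash
python3 - <<'E'
from plan import *
w=camera_model("wrist"); im=snapshot("wrist"); cv2.imwrite("pics/w2.png",im[:,:,::-1])
X,R=pose([585,-170,169],.17,-.5); go(X,R)
h=proj(w,[[594,-168.5,190],[594+42,-168.5+7,190],[594-42,-168.5-7,190]]);print(h.round())
E
```

```text
pos [ 625.4 -162.8  235.6] rotvec [-0.0038  0.0059  0.0036] then shift m [-0.0041  0.0003  0.0781]
  q [-0.23  0.55  0.84 -0.23  2.2   1.08] err 0.0
[[259. 220.]
 [260. 178.]
 [259. 252.]]
```

View pics/w2.png

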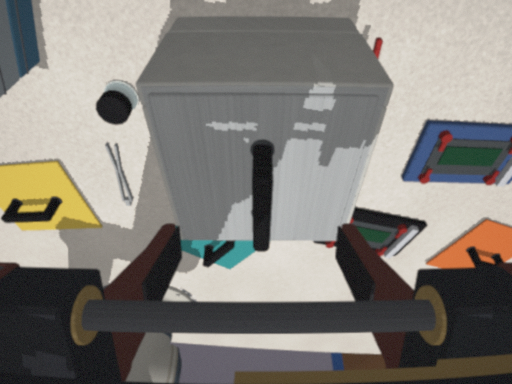

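The handle runs along column 261 and its bar spans rows ~178–250. That matches the prediction, so I'll descend and close on it.

>>> {"api": "apply_moves", "payload": {
  "commands": [
    [-0.001,0,0.02,0,0,0],
    [-0.001,0,0.02,0,0,0],
    [-0.001,0,0.019,0,0,0],
    [-0.001,0,0.019,0,0,0],
    [0,0,0,0,0,0],
    [0,0,0,0,0,0]
  ]
}}

```text
time_s: 5.7
ee_pos: [585.2, -169.1, 176.2]
eef_rot: [-3.141, 0.496, 0.172]
force: [0.2, 0.2, 0.6]
width: 0.996
grasp_force: 0.0
```

>>> {"api": "apply_moves", "payload": {
  "commands": [
    [0,0,0,0,0,0],
    [0,0,0,0,0,0],
    [0,0,0,0,0,0],
    [0,0,0,0,0,0],
    [0,0,0,0,0,0],
    [0,0,0,0,0,0],
    [0,0,0,0,0,0],
    [0,0,0,0,0,0]
  ],
  "hand": 1
}}

```text
time_s: 6.37
ee_pos: [586.6, -168.1, 173.2]
eef_rot: [-3.14, 0.498, 0.174]
force: [0.3, 0.0, 0.1]
width: 0.433
grasp_force: 0.0
```

>>> {"api": "apply_moves", "payload": {
  "commands": [
    [0.0024,0,0.0044,0,0,0],
    [0,0,0,0,0,0],
    [0,0,0,0,0,0],
    [0,0,0,0,0,0],
    [0,0,0,0,0,0],
    [0,0,0,0,0,0],
    [0,0,0,0,0,0],
    [0,0,0,0,0,0]
  ]
}}

```text
time_s: 7.03
ee_pos: [586.5, -168.8, 168.3]
eef_rot: [3.142, 0.498, 0.173]
force: [0.3, -5.3, -0.9]
width: 0.16
grasp_force: 30.0
```

>>> {"api": "apply_moves", "payload": {
  "commands": [
    [-0.0048,0,-0.0088,0,0,0],
    [-0.0048,0,-0.0088,0,0,0],
    [-0.0096,0,-0.0176,0,0,0],
    [-0.0096,0,-0.0176,0,0,0],
    [-0.0096,0,-0.0176,0,0,0],
    [-0.0096,0,-0.0176,0,0,0],
    [-0.0096,0,-0.0176,0,0,0],
    [0,0,0,0,0,0]
  ]
}}

```text
time_s: 7.7
ee_pos: [586.5, -167.5, 294.6]
eef_rot: [3.14, 0.49, 0.173]
force: [-0.2, 0.4, -0.7]
width: 0.152
grasp_force: 30.0
```

```bash
python3 - <<'E'
from plan import *
o=get_obs(); print(o["force"].round(1),o["width"])
X,R=pose([470,-140,330],.0,-.0); go(X,R)
X,R=pose([430,140,330],-.11,.6); go(X,R)
X,R=pose([505,180,150],-.11,.65); go(X,R)
E
```

```text
[-0.2  0.4 -0.7] 0.1521151997095852
pos [ 586.5 -167.5  294.6] rotvec [0.0438 0.4887 0.17  ] then shift m [-0.1165 -0.0275 -0.0354]
  q [-0.36 -0.15  1.28 -0.    2.02  1.21] err 0.0
pos [ 586.5 -167.5  294.6] rotvec [-0.0151  1.0822  0.2979] then shift m [-0.1363 -0.2884 -0.1361]
  q [ 0.48 -0.75  1.81 -0.32  1.56  2.08] err 0.0
pos [ 586.5 -167.5  294.6] rotvec [-0.0227  1.1319  0.2988] then shift m [-0.1824 -0.3364  0.043 ]
  q [ 0.51 -0.6   2.06 -0.39  1.15  2.25] err 0.0
```

>>> {"api": "apply_moves", "payload": {
  "commands": [
    [0,0,0,0.0088,0.0977,0.034],
    [0,0,0,0.0088,0.0977,0.034],
    [0,0,0,0.0088,0.0977,0.034],
    [0,0,0,0.0088,0.0977,0.034],
    [0,0,0,0.0088,0.0977,0.034],
    [-0.03,-0.007,-0.009,0,0,0],
    [-0.03,-0.007,-0.009,0,0,0],
    [-0.03,-0.007,-0.009,0,0,0]
  ]
}}

```text
time_s: 8.37
ee_pos: [494.6, -146.3, 315.8]
eef_rot: [-3.139, 0.01, -0.0]
force: [0.3, 0.3, -2.1]
width: 0.159
grasp_force: 30.0
```

>>> {"api": "apply_moves", "payload": {
  "commands": [
    [-0.03,-0.007,-0.009,0,0,0],
    [0,-0.03,0,0,0,0],
    [-0.005,-0.03,0,0,0,0],
    [-0.005,-0.03,0,0,0,0],
    [-0.005,-0.03,0,0,0,0],
    [-0.005,-0.03,0,0,0,0],
    [-0.005,-0.03,0,0,0,0],
    [-0.005,-0.03,0,0,0,0]
  ]
}}

```text
time_s: 9.03
ee_pos: [435.6, 71.6, 325.6]
eef_rot: [-3.14, 0.009, -0.0]
force: [-0.7, -0.6, -3.1]
width: 0.156
grasp_force: 30.0
```

```bash
python3 - <<'E'
from plan import *
o=get_obs(); print(o["width"],o["eef_rot"])
X,R=pose([430,140,330],-.11,.6); go(X,R)
E
```

```text
0.1563387281648382 [-3.13975512e+00  9.14813253e-03 -1.84105322e-04]
pos [435.6  71.6 325.6] rotvec [-0.0343  0.6086  0.1061] then shift m [-0.0083 -0.0674 -0.011 ]
  q [ 0.48 -0.75  1.81 -0.32  1.56  2.08] err 0.0
```

>>> {"api": "apply_moves", "payload": {
  "commands": [
    [0,0,0,-0.0057,0.1014,0.0177],
    [0,0,0,-0.0057,0.1014,0.0177],
    [0,0,0,-0.0057,0.1014,0.0177],
    [0,0,0,-0.0057,0.1014,0.0177],
    [0,0,0,-0.0057,0.1014,0.0177],
    [0,0,0,-0.0057,0.1014,0.0177],
    [-0.004,-0.0335,-0.0055,0,0,0],
    [-0.004,-0.0335,-0.0055,0,0,0]
  ]
}}

```text
time_s: 9.7
ee_pos: [429.0, 136.8, 329.4]
eef_rot: [-3.14, -0.602, -0.115]
force: [0.9, 0.5, -3.0]
width: 0.158
grasp_force: 30.0
```

>>> {"api": "apply_moves", "payload": {
  "commands": [
    [0,0,0,0,0,0],
    [0,0,0,0,0,0]
  ]
}}

```text
time_s: 9.87
ee_pos: [429.9, 140.5, 329.3]
eef_rot: [3.141, -0.598, -0.103]
force: [-0.4, 0.3, -2.2]
width: 0.155
grasp_force: 30.0
```

```bash
python3 - <<'E'
from plan import *
o=get_obs(); print(o["eef_rot"].round(3))
w=camera_model("wrist"); im=snapshot("wrist"); im2=snapshot("scene"); m2=camera_model("scene")
cv2.imwrite("pics/w3.png",np.hstack([im,im2[60:260,180:380].repeat(2,0).repeat(2,1)[:384,:280]])[:,:,::-1])
print(proj(w,[[594,80,168],[615,268,168],[594,80,0],[615,268,0]]).round())
print(proj(m2,[[594,80,168],[615,268,168],[594,80,0],[615,268,0]]).round())
X,R=pose([505,178,150],-.11,.65); go(X,R)
E
```

```text
[ 3.141 -0.598 -0.103]
[[294. 121.]
 [140. 121.]
 [284. 170.]
 [174. 170.]]
[[291. 149.]
 [319. 113.]
 [289. 175.]
 [314. 141.]]
pos [431.1 137.8 329.9] rotvec [0.0008 0.0507 0.0009] then shift m [-0.0539 -0.0481  0.185 ]
  q [ 0.5  -0.6   2.06 -0.39  1.15  2.25] err 0.0
```

View pics/w3.png

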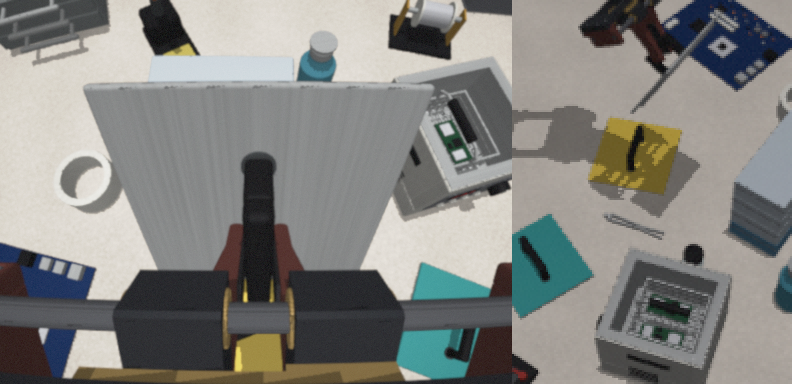

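The lid is held upright and the handle is in the grip, with its top corners at (85,87) and (432,90). The scene inset puts the stack's front top corner at (735,180), as predicted. The open tank shows the basket with both boards.

```bash
python3 - <<'E'
from plan import *
w=camera_model("wrist"); o=get_obs()
print("stack back corners",onz(w,[[150,57],[295,57]],168).round(1))
R=Ro.from_euler('xyz',o["eef_rot"]); zt=R.as_matrix()[:,2]; g=o["ee_pos"]-19*zt
for th in (1.0,1.1,1.2):
    L=Ro.from_euler('z',o["eef_rot"][2])*Ro.from_euler('y',-th); A=L.as_matrix()
    og=g-38*A[:,2]-A[:,0]*(0); c=[og+A@np.array([sx*80,sy*76,5]) for sx,sy in((1,1),(1,-1),(-1,1),(-1,-1))]
    print(th,og.round(1),proj(w,c).round().tolist(),np.round([x[2] for x in c],1))
E
```

```text
stack back corners [[713.5 252.3 168. ]
 [690.4  60.8 168. ]]
1.0 [452.2 135.5 325. ] [[86.0, 82.0], [433.0, 82.0], [159.0, 290.0], [359.0, 290.0]] [395.1 395.1 260.4 260.4]
1.1 [454.1 135.3 328.3] [[75.0, 83.0], [443.0, 83.0], [160.0, 278.0], [358.0, 278.0]] [401.9 401.9 259.3 259.3]
1.2 [455.6 135.1 331.8] [[64.0, 86.0], [455.0, 86.0], [161.0, 267.0], [357.0, 267.0]] [408.2 408.2 259.1 259.1]
```

```bash
cat >> plan.py <<'E'
def st(x,z,y=0): return np.array([603,171,0])+Ro.from_euler('z',-.115).apply([x,y,z])
E
python3 - <<'E'
from plan import *
X,R=pose(st(-90,160),-.115,.72); go(X,R)
X2,R=pose(st(-75,95),-.115,.72); go(X2,R); print("seg2",(R.inv().apply(X2-X)/1000).round(4))
X,R=pose(st(-55,74),-.115,.72); go(X,R)
E
```

```text
pos [431.1 137.8 329.9] rotvec [-0.0023  0.1207  0.0049] then shift m [-0.0541 -0.0527  0.1785]
  q [ 0.53 -0.61  2.08 -0.46  1.11  2.31] err 0.0
pos [431.1 137.8 329.9] rotvec [-0.0023  0.1207  0.0049] then shift m [-0.0857 -0.0527  0.2372]
  q [ 0.51 -0.54  2.15 -0.49  0.97  2.36] err 0.0
seg2 [-0.0316 -0.      0.0588]
pos [431.1 137.8 329.9] rotvec [-0.0023  0.1207  0.0049] then shift m [-0.0845 -0.0527  0.2662]
  q [ 0.48 -0.47  2.14 -0.49  0.9   2.36] err 0.0
```

>>> {"api": "apply_moves", "payload": {
  "commands": [
    [0,0,0,-0.001,0.06,0.0025],
    [0,0,0,-0.001,0.06,0.0025],
    [-0.009,-0.0088,0.0298,0,0,0],
    [-0.009,-0.0088,0.0298,0,0,0],
    [-0.009,-0.0088,0.0298,0,0,0],
    [-0.009,-0.0088,0.0298,0,0,0],
    [-0.009,-0.0088,0.0298,0,0,0],
    [-0.009,-0.0088,0.0298,0,0,0]
  ]
}}

```text
time_s: 10.63
ee_pos: [515.5, 179.2, 158.8]
eef_rot: [-3.14, -0.72, -0.121]
force: [0.4, -0.3, -2.2]
width: 0.156
grasp_force: 30.0
```

>>> {"api": "apply_moves", "payload": {
  "commands": [
    [-0.008,0,0.0147,0,0,0],
    [-0.008,0,0.0147,0,0,0],
    [-0.008,0,0.0147,0,0,0],
    [-0.008,0,0.0147,0,0,0],
    [0,0,0,0,0,0],
    [0,0,0,0,0,0],
    [0,0,0,0,0,0]
  ]
}}

```text
time_s: 11.22
ee_pos: [529.9, 178.6, 96.5]
eef_rot: [-3.14, -0.722, -0.119]
force: [-0.2, -0.1, -2.6]
width: 0.157
grasp_force: 30.0
```

```bash
python3 - <<'E'
from plan import *
o=get_obs(); print(o["eef_rot"].round(3),o["force"].round(1))
w=camera_model("wrist"); im=snapshot("wrist"); im2=snapshot("scene"); m2=camera_model("scene")
cv2.imwrite("pics/w4.png",np.hstack([im,im2[100:228,240:333].repeat(3,0).repeat(3,1)])[:,:,::-1])
R=Ro.from_euler('xyz',o["eef_rot"]); zt=R.as_matrix()[:,2]; g=o["ee_pos"]-19*zt
for th in (1.05,1.15,1.25):
    L=Ro.from_euler('z',o["eef_rot"][2])*Ro.from_euler('y',-th); A=L.as_matrix()
    og=g-38*A[:,2]; c=[og+A@np.array([sx*80,sy*76,5]) for sx,sy in((1,1),(1,-1),(-1,1),(-1,-1))]
    print(th,og.round(1),proj(w,c).round().tolist(),np.round([x[2] for x in c],1))
X,R=pose(st(-55,74),-.115,.72); go(X,R)
print(proj(w,[st(0,168,95),st(0,168,-95)]).round())
E
```

```text
[-3.14  -0.722 -0.119] [-0.2 -0.1 -2.6]
1.05 [550.2 176.1  91.8] [[93.0, 83.0], [426.0, 83.0], [158.0, 298.0], [361.0, 298.0]] [163.7 163.7  24.9  24.9]
1.15 [551.9 175.9  95.2] [[83.0, 82.0], [436.0, 82.0], [159.0, 287.0], [359.0, 286.0]] [170.3 170.3  24.2  24.2]
1.25 [553.2 175.8  98.7] [[72.0, 84.0], [447.0, 83.0], [161.0, 275.0], [358.0, 275.0]] [176.2 176.2  24.4  24.4]
pos [530.  179.5  97.4] rotvec [-0.0005 -0.003  -0.0028] then shift m [-0.0015  0.      0.0298]
  q [ 0.48 -0.47  2.14 -0.49  0.9   2.36] err 0.0
[[ 57.  51.]
 [456.  49.]]
```

View pics/w4.png

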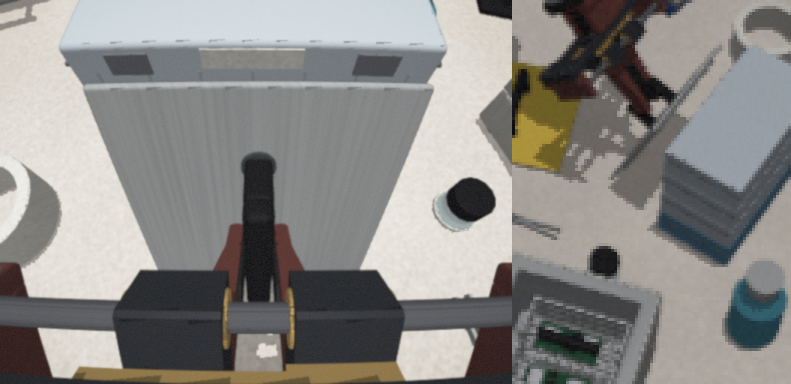

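Held lid's top corners are at (84,88) and (432,90). The stack's top front edge runs from (60,46) to (443,43), so it is parallel to the lid with a gap still to close.

```bash
python3 - <<'E'
from plan import *
w=camera_model("wrist")
S=onz(w,[[60,46],[443,43]],168); print(S.round(1),S.mean(0).round(1),np.linalg.norm(S[1]-S[0]))
print(onz(w,[[84,88],[432,90]],164).round(1))
E
```

```text
[[618.5 266.4 168. ]
 [597.5  81.8 168. ]] [608.  174.1 168. ] 185.78345958047947
[[592.8 252.6 164. ]
 [572.4  95.6 164. ]]
```

>>> {"api": "apply_moves", "payload": {
  "commands": [
    [-0.006,0,0.0068,0,0,0],
    [-0.006,0,0.0068,0,0,0],
    [-0.0013,0,0.0015,0,0,0],
    [0,0,0,0,0,0],
    [0,0,0,0,0,0]
  ]
}}

```text
time_s: 11.73
ee_pos: [530.1, 180.4, 77.0]
eef_rot: [-3.139, -0.724, -0.117]
force: [-0.9, 0.6, 4.2]
width: 0.159
grasp_force: 30.0
```

>>> {"api": "apply_moves", "payload": {
  "commands": [
    [-0.0013,0,0.0015,0,0,0],
    [0,0,0,0,0,0],
    [0,0,0,0,0,0]
  ]
}}

```text
time_s: 11.98
ee_pos: [530.9, 180.3, 77.0]
eef_rot: [-3.138, -0.727, -0.117]
force: [-2.6, -1.8, 10.5]
width: 0.159
grasp_force: 30.0
```

>>> {"api": "apply_moves", "payload": {
  "commands": [
    [-0.0013,0,0.0015,0,0,0],
    [0,0,0,0,0,0],
    [0,0,0,0,0,0]
  ]
}}

```text
time_s: 12.23
ee_pos: [531.8, 180.3, 76.8]
eef_rot: [-3.138, -0.73, -0.118]
force: [-2.8, -2.6, 13.9]
width: 0.159
grasp_force: 30.0
```

>>> {"api": "apply_moves", "payload": {
  "commands": [
    [0.0022,0,-0.0026,0,0,0],
    [0.003,0,0.0026,0,0,0],
    [0.003,0,0.0026,0,0,0],
    [0.003,0,0.0026,0,0,0],
    [0.003,0,0.0026,0,0,0],
    [0,0,0,0,0,0],
    [0,0,0,0,0,0]
  ]
}}

```text
time_s: 12.82
ee_pos: [545.0, 178.8, 76.1]
eef_rot: [-3.138, -0.722, -0.117]
force: [-13.7, 0.8, 10.6]
width: 0.156
grasp_force: 30.0
```

>>> {"api": "apply_moves", "payload": {
  "commands": [
    [0.0023,0,0.002,0,0,0],
    [0,0,0,0,0,0],
    [0,0,0,0,0,0]
  ]
}}

```text
time_s: 13.07
ee_pos: [547.1, 178.6, 76.1]
eef_rot: [-3.138, -0.72, -0.118]
force: [-27.4, -0.0, 17.4]
width: 0.16
grasp_force: 30.0
```

>>> {"api": "apply_moves", "payload": {
  "commands": [
    [0.0023,0,0.002,0,0,0],
    [0,0,0,0,0,0],
    [0,0,0,0,0,0]
  ]
}}

```text
time_s: 13.32
ee_pos: [549.8, 178.3, 76.1]
eef_rot: [-3.139, -0.719, -0.118]
force: [-32.6, 0.3, 20.0]
width: 0.155
grasp_force: 30.0
```

>>> {"api": "apply_moves", "payload": {
  "commands": [
    [-0.0023,0,-0.002,0,0,0],
    [-0.001,0,-0.0009,0,0,0],
    [0,0,0,0,0,0],
    [0,0,0,0,0,0]
  ]
}}

```text
time_s: 13.65
ee_pos: [547.7, 178.3, 76.4]
eef_rot: [-3.138, -0.724, -0.117]
force: [3.6, 1.3, 5.9]
width: 0.157
grasp_force: 30.0
```

>>> {"api": "apply_moves", "payload": {
  "commands": [
    [0,0,0,0,0,0],
    [0,0,0,0,0,0],
    [0,0,0,0,0,0],
    [0,0,0,0,0,0],
    [0,0,0,0,0,0],
    [0,0,0,0,0,0],
    [0,0,0,0,0,0],
    [0,0,0,0,0,0]
  ],
  "hand": -0.4
}}

```text
time_s: 14.32
ee_pos: [546.6, 177.7, 74.7]
eef_rot: [-3.141, -0.721, -0.116]
force: [-0.1, 0.2, -1.6]
width: 0.693
grasp_force: 0.0
```

```bash
python3 - <<'E'
from plan import *
o=get_obs(); print(o["width"],o["force"].round(1))
w=camera_model("wrist"); im=snapshot("wrist"); im2=snapshot("scene")
cv2.imwrite("pics/w5.png",np.hstack([im,im2[100:228,240:333].repeat(3,0).repeat(3,1)])[:,:,::-1])
E
```

```text
0.6928602142687901 [-0.1  0.2 -1.6]
```

View pics/w5.png

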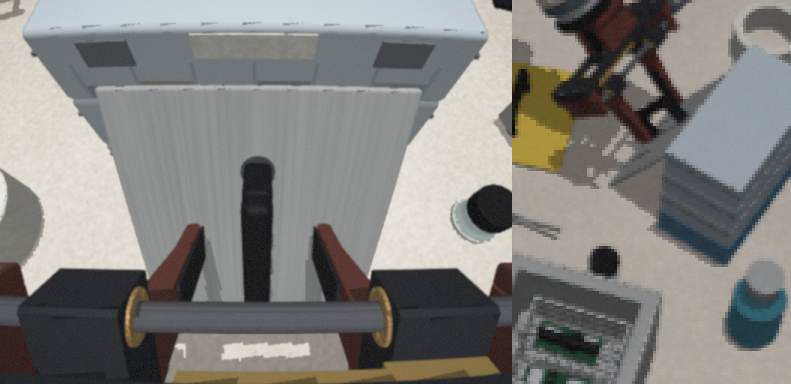

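Released: the lid leans on the stack with its top corners at (96,90) and (420,90), and the handle is free between the open fingers at (257,165)–(257,300).

```bash
cat > lid.py <<'E'
from plan import *
def lidtop(w,a,b):
    C,D=ray(w,[a,b]); # equal-height top edge of length 152
    f=lambda h:np.linalg.norm((D[0]*(h-C[2])/D[0,2])-(D[1]*(h-C[2])/D[1,2]))-152
    from scipy.optimize import brentq
    h=brentq(f,20,C[2]-50); P=onz(w,[a,b],h); print("top edge z",round(h,1),P.round(1).tolist(),"theta",np.arcsin(min(1,(h-2.5)/160)).round(3))
E
python3 - <<'E'
from lid import *
w=camera_model("wrist"); lidtop(w,[96,89],[420,89])
S=onz(w,[[27,34],[485,34]],168);print(S.round(1))
E
```

```text
top edge z 137.5 [[611.7, 247.3, 137.5], [593.6, 96.4, 137.5]] theta 1.004
[[615.8 262.7 168. ]
 [593.9  82.3 168. ]]
```

>>> {"api": "apply_moves", "payload": {
  "commands": [
    [0,0,-0.005,0,0,0],
    [0,0,-0.015,0,0,0],
    [0,0,-0.02,0,0,0],
    [0,0,-0.025,0,0,0],
    [0,0,-0.03,0,0,0],
    [0,0,-0.03,0,0,0],
    [0,0,0,0,0,0]
  ],
  "hand": -1
}}

```text
time_s: 15.0
ee_pos: [464.2, 188.7, 175.7]
eef_rot: [-3.132, -0.728, -0.12]
force: [0.0, -0.2, 1.5]
width: 0.999
grasp_force: 0.0
```

```bash
python3 - <<'E'
from plan import *
o=get_obs(); w=camera_model("wrist"); im=snapshot("wrist")
cv2.imwrite("pics/w6.png",im[:,:,::-1]); print(o["ee_pos"].round(1),o["eef_rot"].round(3))
np.savez("w6.npz",**{k:np.array(v) for k,v in w.items()})
E
```

```text
[464.2 188.7 175.7] [-3.132 -0.728 -0.12 ]
```

View pics/w6.png

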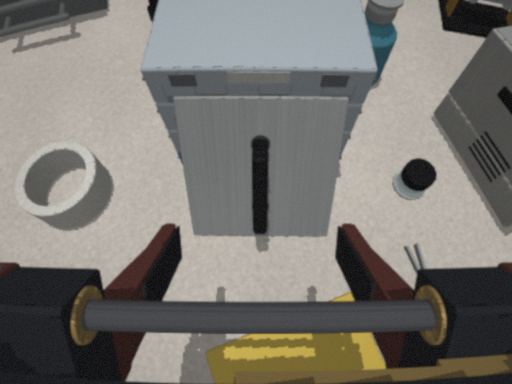

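The lid now stands on its own against the stack, handle side out. Its top edge runs (176,96)–(347,96), the lower edge is on the bench along row 235, and the jar and tweezers look undisturbed.

```bash
python3 - <<'E'
from lid import *
w=camera_model("wrist"); lidtop(w,[176,97],[347,97]); B=onz(w,[[194,235],[330,235]],2);print(B.round(1),np.linalg.norm(B[0]-B[1]))
# basket handle from scene+top picture
im=snapshot("scene"); im2=snapshot("top"); 
cv2.imwrite("pics/b1.png",np.hstack([im[170:260,215:305].repeat(4,0).repeat(4,1),im2[155:215,245:305].repeat(6,0).repeat(6,1)])[:,:,::-1])
o=get_obs(); X,R=pose([500,-60,330],0,.3); go(X,R,o); X,R=pose([540,-160,330],.17,.0); go(X,R,o)
E
```

```text
top edge z 129.1 [[616.7, 245.6, 129.1], [598.5, 94.7, 129.1]] theta 0.913
[[528.6 256.2   2. ]
 [510.6 103.4   2. ]] 153.80756427804621
pos [464.6 187.4 168.4] rotvec [ 0.0556 -0.4206 -0.1017] then shift m [ 0.0816  0.2474 -0.1439]
  q [-0.23 -0.39  1.5   0.07  1.74  1.36] err 0.0
pos [464.6 187.4 168.4] rotvec [ 0.1016 -0.7162 -0.2729] then shift m [ 0.0155  0.3552 -0.1616]
  q [-0.35  0.04  1.09  0.    2.01  1.05] err 0.0
```

>>> {"api": "apply_moves", "payload": {
  "commands": [
    [0,0,0,0.017,-0.119,-0.0455],
    [0,0,0,0.017,-0.119,-0.0455],
    [0,0,0,0.017,-0.119,-0.0455],
    [0,0,0,0.017,-0.119,-0.0455],
    [0,0,0,0.017,-0.119,-0.0455],
    [0,0,0,0.017,-0.119,-0.0455],
    [0,0,-0.03,0,0,0],
    [0,0.015,-0.03,0,0,0]
  ]
}}

```text
time_s: 15.82
ee_pos: [466.1, 172.2, 221.5]
eef_rot: [3.138, -0.006, 0.161]
force: [-0.3, 0.2, -0.2]
width: 0.998
grasp_force: 0.0
```

>>> {"api": "apply_moves", "payload": {
  "commands": [
    [0.002,0.03,-0.025,0,0,0],
    [0.002,0.03,-0.025,0,0,0],
    [0.002,0.03,-0.025,0,0,0],
    [0.002,0.03,-0.02,0,0,0],
    [0.002,0.03,0,0,0,0],
    [0.002,0.03,0,0,0,0],
    [0.002,0.03,0,0,0,0],
    [0.002,0.03,0,0,0,0]
  ]
}}

```text
time_s: 16.48
ee_pos: [518.8, -64.4, 322.3]
eef_rot: [3.14, -0.018, 0.161]
force: [0.4, 0.3, -0.1]
width: 1.0
grasp_force: 0.0
```

>>> {"api": "apply_moves", "payload": {
  "commands": [
    [0.0,0.03,0,0,0,0],
    [0.0,0.03,0,0,0,0],
    [0.0,0.03,0,0,0,0],
    [0,0,0,0,0,0],
    [0,0,0,0,0,0],
    [0,0,0,0,0,0]
  ]
}}

```text
time_s: 16.98
ee_pos: [532.8, -151.0, 323.3]
eef_rot: [3.14, -0.019, 0.161]
force: [0.6, 0.1, 0.8]
width: 1.0
grasp_force: 0.0
```

```bash
python3 - <<'E'
from plan import *
o=get_obs(); w=camera_model("wrist"); im=snapshot("wrist"); print(o["ee_pos"].round(1),o["eef_rot"].round(3))
cv2.imwrite("pics/w7.png",im[:,:,::-1]); np.savez("w7.npz",im=im,**{k:np.array(v) for k,v in w.items()})
E
```

```text
[ 532.8 -151.   323.3] [ 3.14  -0.019  0.161]
```

View pics/w7.png

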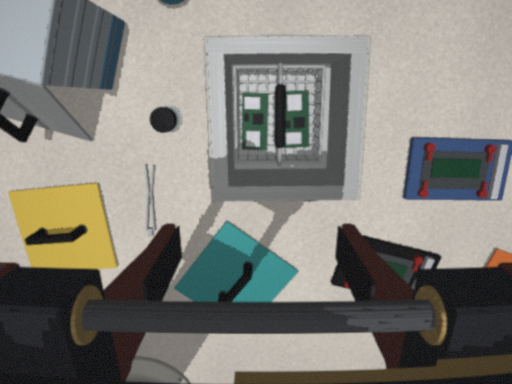

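The tank is open, with the basket's black grip bar at column 280, rows 86–147, and the two green boards either side of it. The lid still leans on the stack at the left.

```bash
python3 - <<'E'
from plan import *
d=np.load("w7.npz"); im=d["im"]; w={k:d[k] for k in("camera_matrix","rvec","tvec")}; w["k1"]=float(d["k1"])
g=cv2.cvtColor(im,cv2.COLOR_RGB2GRAY); m=np.zeros_like(g); m[78:155,270:292]=(g[78:155,270:292]<45)*255
m=cv2.morphologyEx(m,cv2.MORPH_OPEN,np.ones((3,3)))
n,l,s,_=cv2.connectedComponentsWithStats(m); i=1+s[1:,4].argmax(); r=cv2.minAreaRect(cv2.findNonZero((l==i).astype(np.uint8)));print(r,s[i])
b=onz(w,cv2.boxPoints(r),134.5); print(b.round(1).tolist(),onz(w,[r[0]],131).round(1))
for i in range(2): e=b[i+1]-b[i]; print(np.linalg.norm(e).round(1),np.arctan2(e[1],e[0]).round(3))
H=onz(w,[[207,37],[369,36],[360,199],[209,200]],145); print("tank",H.round(1).tolist(),H.mean(0).round(1))
T=onz(w,[[224,54],[351,53],[345,183],[228,184]],145); print("mouth",T.round(1).tolist(),T.mean(0).round(1))
E
```

```text
((280.5, 115.5), (61.0, 9.0), 90.0) [276  85  10  62 549]
[[628.4, -154.1, 134.5], [629.9, -163.6, 134.5], [565.6, -175.3, 134.5], [564.0, -165.4, 134.5]] [[ 597.5 -164.7  131. ]]
9.6 -1.407
65.4 -2.962
tank [[663.1, -77.1, 145.0], [691.2, -238.3, 145.0], [521.5, -269.6, 145.0], [492.9, -100.2, 145.0]] [ 592.2 -171.3  145. ]
mouth [[649.5, -96.3, 145.0], [671.8, -223.7, 145.0], [537.1, -248.2, 145.0], [515.0, -119.0, 145.0]] [ 593.3 -171.8  145. ]
```

```bash
python3 - <<'E'
from plan import *
X,R=pose([596,-165.5,215],.18,0); go(X,R)
X,R=pose([596,-165.5,108],.18,0); go(X,R)
E
```

```text
pos [ 532.8 -150.4  324. ] rotvec [ 0.0019 -0.0202 -0.0179] then shift m [0.0595 0.0262 0.109 ]
  q [-0.33  0.14  1.19  0.    1.81  1.06] err 0.0
pos [ 532.8 -150.4  324. ] rotvec [ 0.0019 -0.0202 -0.0179] then shift m [0.0595 0.0262 0.216 ]
  q [-0.33  0.15  1.37 -0.    1.62  1.06] err 0.0
```

>>> {"api": "apply_moves", "payload": {
  "commands": [
    [0,0,0,0.002,-0.02,-0.018],
    [0.015,0.0065,0.027,0,0,0],
    [0.015,0.0065,0.027,0,0,0],
    [0.015,0.0065,0.027,0,0,0],
    [0.0145,0.0067,0.028,0,0,0],
    [0,0,0,0,0,0],
    [0,0,0,0,0,0],
    [0,0,0,0,0,0]
  ],
  "hand": 0.05
}}

```text
time_s: 17.7
ee_pos: [596.1, -165.3, 218.1]
eef_rot: [3.14, -0.003, 0.181]
force: [0.7, -0.4, 0.8]
width: 0.48
grasp_force: 0.0
```

```bash
python3 - <<'E'
from plan import *
o=get_obs(); print(o["eef_rot"].round(4),o["width"])
w=camera_model("wrist"); im=snapshot("wrist"); cv2.imwrite("pics/w8.png",im[:,:,::-1])
np.savez("w8.npz",im=im,**{k:np.array(v) for k,v in w.items()})
X,R=pose([596,-165.5,108],.18,0); go(X,R)
print(proj(w,[[596-34,-165.5-6,134.5],[596,-165.5,134.5],[596+34,-165.5+6,134.5]]).round(1))
E
```

```text
[ 3.1396e+00 -2.6000e-03  1.8150e-01] 0.47986273564637344
pos [ 596.4 -165.5  219.2] rotvec [ 0.003  -0.0046  0.0011] then shift m [-4.000e-04 -1.000e-04  1.112e-01]
  q [-0.33  0.15  1.37 -0.    1.62  1.06] err 0.0
[[258.8 235.8]
 [259.  197.2]
 [259.3 155.4]]
```

View pics/w8.png

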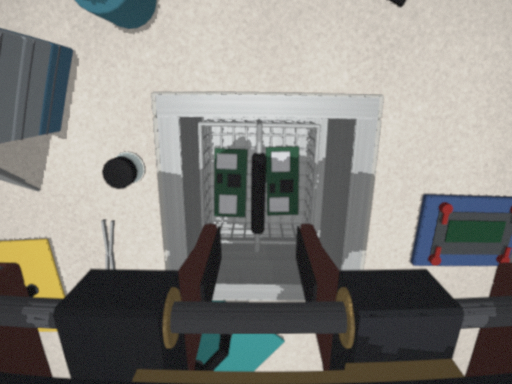

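The bar is at column 259, rows 153–235, exactly as predicted and centred between the fingers. Descending.

>>> {"api": "apply_moves", "payload": {
  "commands": [
    [0,0,0.025,0.002,-0.003,0.001],
    [0,0,0.025,0,0,0],
    [0,0,0.025,0,0,0],
    [0,0,0.02,0,0,0],
    [0,0,0.016,0,0,0],
    [0,0,0,0,0,0],
    [0,0,0,0,0,0],
    [0,0,0,0,0,0]
  ]
}}

```text
time_s: 18.42
ee_pos: [597.0, -166.3, 108.5]
eef_rot: [3.14, -0.002, 0.179]
force: [-0.7, -0.6, 0.0]
width: 0.474
grasp_force: 0.0
```

>>> {"api": "apply_moves", "payload": {
  "commands": [
    [0,0,0,0,0,0],
    [0,0,0,0,0,0],
    [0,0,0,0,0,0],
    [0,0,0,0,0,0],
    [0,0,0,0,0,0],
    [0,0,0,0,0,0],
    [0,0,0,0,0,0],
    [0,0,0,0,0,0]
  ],
  "hand": 1
}}

```text
time_s: 19.08
ee_pos: [596.1, -165.7, 105.4]
eef_rot: [-3.141, 0.001, 0.179]
force: [-1.0, 2.0, 0.5]
width: 0.135
grasp_force: 30.0
```

>>> {"api": "apply_moves", "payload": {
  "commands": [
    [0,0,-0.003,0,0,0],
    [0,0,-0.005,0,0,0],
    [0,0,-0.008,0,0,0],
    [0,0,-0.01,0,0,0],
    [0,0,-0.01,0,0,0],
    [0,0,-0.01,0,0,0],
    [0,0,-0.01,0,0,0],
    [0,0,-0.008,0,0,0]
  ]
}}

```text
time_s: 19.75
ee_pos: [596.5, -166.2, 171.2]
eef_rot: [3.141, -0.0, 0.179]
force: [-0.7, 0.2, -2.4]
width: 0.137
grasp_force: 30.0
```

>>> {"api": "apply_moves", "payload": {
  "commands": [
    [0,0,-0.01,0,0,0],
    [0,0,-0.01,0,0,0],
    [0,0,-0.01,0,0,0],
    [0,0,-0.01,0,0,0],
    [0,0,-0.01,0,0,0],
    [0,0,-0.01,0,0,0],
    [0,0,-0.007,0,0,0],
    [0,0,-0.003,0,0,0]
  ]
}}

```text
time_s: 20.42
ee_pos: [596.6, -166.2, 241.1]
eef_rot: [3.141, -0.0, 0.179]
force: [0.2, -0.9, -2.4]
width: 0.133
grasp_force: 30.0
```

>>> {"api": "apply_moves", "payload": {
  "commands": [
    [-0.001,0.002,-0.001,0,0,0],
    [-0.001,0.002,0,0,0,0],
    [0,0,0,0,0,0],
    [0,0,0,0,0,0],
    [0,0,0,0,0,0],
    [0,0,0,0,0,0],
    [0,0,0,0,0,0],
    [0,0,0,0,0,0]
  ]
}}

```text
time_s: 21.08
ee_pos: [595.0, -170.3, 240.1]
eef_rot: [-3.141, 0.002, 0.179]
force: [-0.9, -0.0, -2.5]
width: 0.133
grasp_force: 30.0
```

```bash
python3 - <<'E'
from plan import *
o=get_obs(); print(o["eef_rot"].round(4),o["width"],o["force"].round(1),o["moment"].round(2))
im=snapshot("wrist"); im2=snapshot("scene"); 
cv2.imwrite("pics/w9.png",np.hstack([im[:,:420],im2[95:223,200:320].repeat(3,0).repeat(3,1)])[:,:,::-1])
E
```

```text
[-3.1408e+00  1.5000e-03  1.7910e-01] 0.13312878679362036 [-0.9 -0.  -2.5] [ 0.05 -0.    0.05]
```

View pics/w9.png

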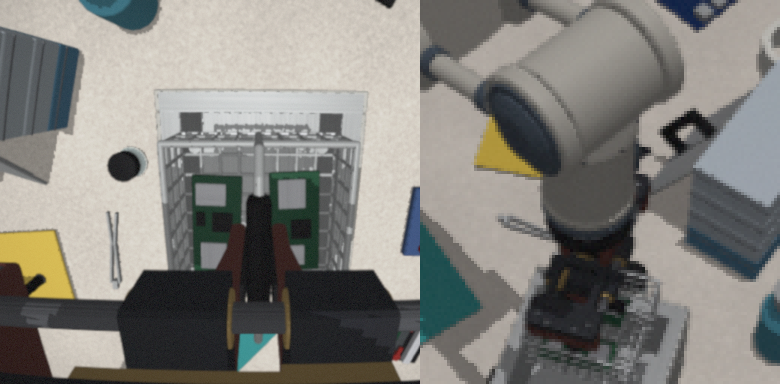

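The basket is held level with both boards in it, its rim at rows ~138–143. Its feet are about 39 mm above the tank rim, and the lid still leans on the stack at right in the scene crop.

```bash
python3 -c "
from bench import *
print(close_job())"
```

```text
the job is handed in; nothing more can be done
None
```

The job is handed in, result not shown: by the last pictures and readings, the lid leans handle-out on the stack at about 1.0 rad (let go, untouched since), and the basket, both boards in it, is held level and still about 39 mm above the tank rim.

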